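# Wedge the mug rack's joint tight

### The arm

A 6-joint arm with a two-finger parallel gripper is mounted at the origin on a cart in front of the work surface, level with it; the furniture and walls round the work are solid. World frame = base frame: x ahead of the robot, y to its left, z up, the work surface at z = 0. Lengths are in m, angles in degrees, forces in N, time in s.
With the tool pointing down it reaches from about 0.375 to 0.925 m from the base axis. Payload 5.7 kg.
Tool frame: the origin (TCP) lies midway between the tips of the shut fingers; the grasp point (between the pads) lies 19 mm behind it (robot.grasp_offset is the distance from the TCP to the grasp point, in m); z points along the fingers, y is the line along which they close (so a half turn about z gives the same grasp; the last joint's range is limited). The gripper opens to 88 mm and grips with 3 to 60 N. Pads are 20 mm wide; open, the fingers measure 115 mm over their backs; the gripper's body (75 mm by 178 mm) begins 61 mm behind the grasp point.
Start: joints at [67.603, 20.558, 86.54, -0, 72.909, -6.595], TCP at [0.163, 0.577, 0.223] pointing down, gripper open.
Joint ranges: [-170.27, 170.27], [-57.76, 135], [12.27, 136.19], [-55.21, 235.2], [11.17, 155.16], [-170.74, 170.74]. Speed limits (degrees/s): [136.94, 136.94, 180, 180, 180, 180].

### API

Orientations are given as [roll, pitch, yaw] about the fixed x, y, z axes, in that order (R = Rz(yaw) Ry(pitch) Rx(roll)).
In Python, from station import robot gives the robot as it stands.
- The arm moves only by the tool arm_command, never from a script. Its arguments are lists of equal length, an entry for each row: "linear": the shift along the tool's x, y, z as a fraction of full scale, a list of three; "dr": the turn, a rotation vector about the tool's x, y, z as a fraction of full scale, a list of three; "claw": the opening, from 0 (shut) to 1 (fully open). In form: {"linear": [[dx, dy, dz], ...], "dr": [[wx, wy, wz], ...], "claw": [claw, ...]}. A call has 1 to 20 rows; each row shifts and turns the commanded pose from where the row before left it, along the tool's axes as they then stand; what a row does not reach is not made up. Full scale, the value 1, is 2.5 cm for a shift and pi rad for a turn. A row lasts 1/10 s, in which the tool goes at most 50 mm and 8.59 degrees, less where a joint would pass 70% of its speed; a pose out of reach is approached as far as the arm can. A call with a number of a shift or a turn outside -1 to 1 is refused whole. A call with a gripper value outside its range is refused whole. The fingers move at their own pace and stop on an object; "grip_force" is the grip in N (left out, the last holds). Time passes only in rows, so rows that do not move let the fingers close. It gives the time, the measured TCP pose, the force, the opening and the grip force at its end, in the units of the state.
- robot.observe(): the state, without advancing time (a new reading comes with each control period).
- robot.snapshot(name): name is "scene" or "top"; returns the picture (400x640x3 uint8, blue, green, red); there is no depth.
- robot.camera_model(name): a dict with "intrinsics" (3x3 intrinsics, pixels), "rvec" (rotation vector, rad) and "tvec" (3), from world to camera coordinates, as OpenCV has them. Camera axes: x right, y down, z forward; pixel columns grow to the right and rows downward; lengths in m; the calibration is good to about 2 mm. A picture is of the moment at which its call begins. camera_model takes no time and is no camera call.
- robot.hand_in(): hands the job in; it is judged then, once.
The state is a dict: "clock": time; "qpos": joint angles; "qd": joint speeds; "tau": joint torques, N m; "tcp_pos": TCP position; "ee_rot": TCP orientation; "wrist_force": force on the tool from outside, world axes, zero at the start; "torque": the same for the moment, N m; "width": opening from 0.0 (shut) to 1.0 (fully open); "finger_force": force on a finger pad.
Only numpy, scipy, OpenCV 4.12 (cv2) and the standard library are available. Lean on these libraries where they do the work, as an engineer would, in place of code of your own. Each camera call takes 0.05 s, during which the arm holds its last target. There are 200 camera calls.

### The job

The wooden mug rack has a slack joint at its left end: push that post up against the rail, then slide the loose wedge, thin end first and from the robot's side, into the slot of the tenon that sticks out through the post. Drive the wedge in with light taps or pushes until it is firmly tight and stays so when let go, but do not force it, or the tenon splits. Leave the spotted mug and the two shakers where they stand.

Things in the scene. Friction and masses are not known exactly. Their poses are not given: they have to be found in the camera images.
- rack: Fixed orange-brown mug rack, rubber feet. Rail 32x44 mm, centre 77 mm above the worktop, between two posts on 120 mm feet 25 mm high; pale pegs both sides, 72 mm out, 105 high. Origin: on the worktop under the middle of the LEFT post's outer face as when home. z up, +y along the rail out past the left post, -x front (robot side). The right end is wedged already and shows the finished joint.
- post (a joint): The slack left post, 50 (x) by 22 (y) mm, top 120 mm above the worktop. Slides along the rack's y; the value is its gap (m) to the rail's shoulder: 0 home, at most 0.014. Its outer face is at rack y = this value. About 5 N of friction; it stays where left; 10 to 15 N on its outer face brings it firmly home.
- post_face (a point): Middle of the slack post's outer face, 108 mm above the worktop, just above the tenon (the face is free to push on from 96 to 120 mm). Moves with the post.
- tenon: The rail's fixed tenon, 26 mm wide (x), 58 to 96 mm above the worktop, sticking out 45 mm past the home post. Origin: centre of its section, in the plane of the home post's outer face but up to 0.65 mm to either side of it: slots differ from rack to rack and you cannot see how tight yours is. Axes as the rack's.
- slot_mouth (a point): Front mouth of the tenon's slot, at tenon (-13, 6, 0) mm. The slot runs through along x, 20 mm high, between the home post's outer face and a sloped cheek at tenon y = 12.7 mm in front, 9.3 mm at the back (x = +13 mm). A slack post covers most of it.
- wedge: Pale wooden gib-head wedge lying flat, 88 mm long, 18 mm high, 40 to 65 g. Origin: underside, under the head's centre. Head: 26 (x) by 22 mm (y, parallel faces to grip). Taper from x = 13 to 75 mm: flat face at y = -8 mm (goes against the post), other face slopes from y = +8 mm to 0, so 16 mm thick at the head, 8 at the tip, whose last 5 mm are bevelled to 14 mm high. In place its axes lie as the tenon's.
- wedge_head (a point): Centre of the wedge's head, 9 mm above its underside; the end face to tap is 13 mm behind it (wedge -x). Pushes of 5 to 8 N leave the wedge only snug; 13 to 20 N on the end face makes it tight so that it clamps by itself; over about 25 N splits the tenon. From snug to split is only some 3 mm of travel.
- wedge_tip (a point): Centre of the wedge's thin end. When tight it is 4 to 18 mm past the tenon's back face, depending on the rack; released before it is snug, the wedge droops or falls out.
- polka_mug: White mug with dark spots, 82 mm wide, 91 mm high, standing behind the rack; bystander. Origin: underside.
- shaker_1: White china shaker with green leaves, 43 mm wide, 64 mm high, standing near the joint; bystander. Origin: underside.
- shaker_2: Its twin, also standing near the joint; bystander. Origin: underside.
Mind the look-alikes: they are no part of the job. Of the things shaped like the wedge, the wooden one is meant.

How it is judged (in metres and radians):
On the way, in this order (a step that is already met when the one before it is completed fails the run):
1. the slack post is pushed home against the rail's shoulder (value of joint post below 0.002 m), for 0.2 s.
2. the wedge's thin end is in the slot (x of wedge_tip in the frame of tenon above -0.003 m and distance between wedge_tip and tenon below 0.035 m), for 0.2 s.
At the end, for the whole second after the job is handed in: The post is home (gap under 1.5 mm); the released wedge rests in the slot, in line within 0.12 rad, tip 8 to 34 mm past the tenon's middle towards the back, and stays clamped: it presses on the tenon with over 15 N by itself. Mug and shakers stand upright (value of joint post below 0.0015 m and contact force between wedge and tenon above 15 N and x of wedge_tip in the frame of tenon between 0.008 and 0.034 m and angle between the x axis of wedge and the x axis of tenon, either way round below 0.12 rad and distance between wedge_tip and tenon below 0.036 m and linear speed of wedge below 0.01 m/s and angle between each of polka_mug, shaker_1, shaker_2's own z axis and vertical below 0.15 rad); the robot touches nothing.
It fails at once if the wedge is forced so hard that the tenon splits (contact force between wedge and tenon above 60 N).
It fails at once if the mug or a shaker is pushed away or knocked over (distance of any of polka_mug, shaker_1, shaker_2 from where it was at the start of the episode above 0.03 m or angle between any of polka_mug, shaker_1, shaker_2's own z axis and vertical above 0.3 rad).
It also fails if it takes over 72 s, if anything falls off the work surface, if the arm or the gripper's body presses on something with over 40 N, if the wrist force passes 120 N, or if a joint passes its speed limit or range.

## Working session

There is one attempt and no reset: what is moved stays moved. The work goes in short steps, Python scripts to look and compute and a tool call to move; the robot and the scene stay as the last step left them, time stands still between calls to the robot, and variables do not carry over. Pictures are saved under pics/ and viewed, at most 10 in all, crops included, and the job is handed in when it is done.

Besides the shell and the picture viewer there is one more tool, called after ">>>" as name(argument=value, ...) on one line, values as JSON. arm_command: Moves the arm, as the interface text tells. Shift numbers are shares of 2.5 cm and turn numbers shares of pi rad, none past 1 either way. Its arguments: {"type":"object","properties":{"linear":{"type":"array"},"dr":{"type":"array"},"claw":{"type":"array"},"grip_force":{"type":"number"}},"required":["linear","dr","claw"]}

```bash
mkdir -p pics; ls; python3 - <<'E'
from station import robot
import cv2,json
for n in("scene","top"):
    cv2.imwrite(f"pics/{n}0.png",robot.snapshot(n)); print(n,robot.camera_model(n))
print(robot.observe(),robot.grasp_offset)
E
```

```text
pics
scene {'intrinsics': array([[433.23226284,   0.        , 321.71144472],
       [  0.        , 433.23226284, 199.48170096],
       [  0.        ,   0.        ,   1.        ]]), 'rvec': array([ 0.77926387, -2.39394662,  1.30988076]), 'tvec': array([0.32424642, 0.37446696, 0.50356422])}
top {'intrinsics': array([[362.00761881,   0.        , 315.06896711],
       [  0.        , 362.00761881, 196.11553443],
       [  0.        ,   0.        ,   1.        ]]), 'rvec': array([ 2.121603  , -2.1592508 ,  0.21483985]), 'tvec': array([-0.23836434,  0.56270245,  0.84346956])}
{'clock': 0.1, 'qpos': array([ 6.76033107e+01,  2.05928139e+01,  8.65909802e+01,  7.87022389e-04,
        7.29079502e+01, -6.59537636e+00]), 'qd': array([ 0.14065192, -0.16342224, -0.18278134, -0.0077008 ,  0.05834811,
       -0.05456519]), 'tau': array([ 9.09821374e-04, -5.16362214e+01, -2.71409279e+01,  6.77992380e-02,
        2.74672732e-02, -5.06596663e-06]), 'tcp_pos': array([0.16315961, 0.5767648 , 0.22191597]), 'ee_rot': array([-1.79908949e+02, -1.12843896e-02,  1.64198446e+02]), 'wrist_force': array([-0.00929405,  0.34414997, -0.08473746]), 'torque': array([-0.05263785,  0.03616041, -0.0199645 ]), 'finger_force': 0.0, 'width': 1.0002528872664898} 0.0187
```

View pics/scene0.png

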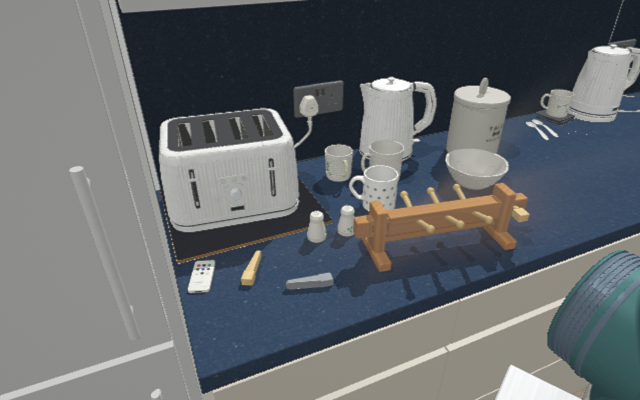

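View pics/top0.png

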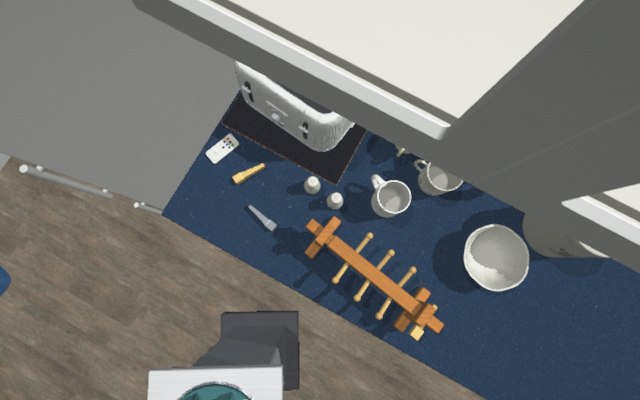

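The scene view shows the rack's slack post at about (378,225). Wedge-like things are the pale wooden wedge at (251,268), the grey wedge at (310,283), the white remote at (201,276), and the wedge already fitted at the right end (520,213). I choose the wooden one at (251,268), which is (248,173) in the top view, and check it in a close crop.

```bash
cat > h.py <<'E'
import numpy as np, cv2
from station import robot
def cam(n):
    m=robot.camera_model(n); return m["intrinsics"],np.array(m["rvec"]),np.array(m["tvec"])
def ray(n,u,v,z):
    K,r,t=cam(n); R=cv2.Rodrigues(r)[0]; c=-R.T@t; d=R.T@np.linalg.inv(K)@[u,v,1.]
    return c+d*(z-c[2])/d[2]
def proj(n,P):
    K,r,t=cam(n); return cv2.projectPoints(np.atleast_2d(np.array(P,float)),r,t,K,None)[0][:,0]
def crop(n,x,y,w,h,s,img=None):
    img=robot.snapshot(n) if img is None else img
    return cv2.resize(img[y:y+h,x:x+w],None,fx=s,fy=s,interpolation=cv2.INTER_CUBIC)
E
python3 - <<'E'
from h import *
a=cv2.imread("pics/top0.png");b=cv2.imread("pics/scene0.png")
cv2.imwrite("pics/c1.png",np.vstack([crop("top",225,155,133,100,6,a)[:,:798]]))
cv2.imwrite("pics/c2.png",crop("scene",235,190,160,100,5,b))
for n in("top","scene"):
    K,r,t=cam(n); print(n,-cv2.Rodrigues(r)[0].T@t)
E
```

```text
top [ 0.40203239 -0.22501993  0.93414586]
scene [0.1277411  0.36993662 0.58801979]
```

View pics/c1.png

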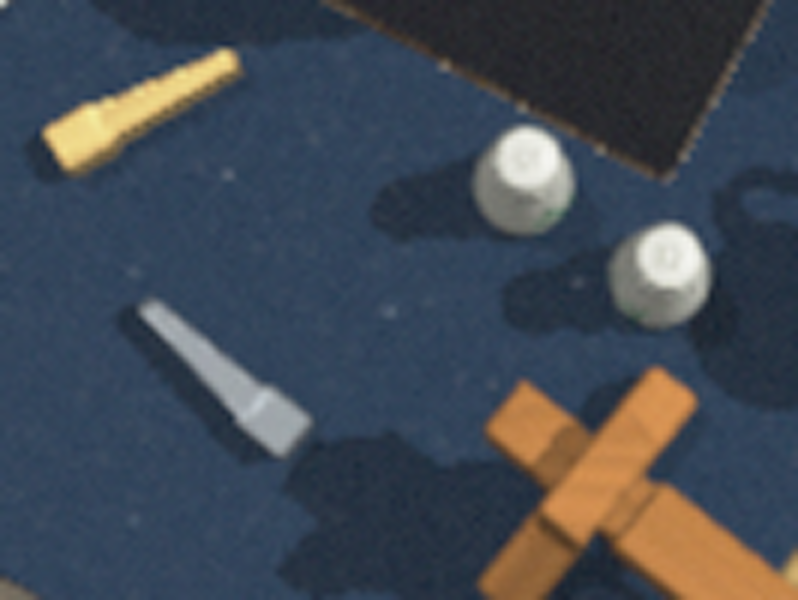

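View pics/c2.png

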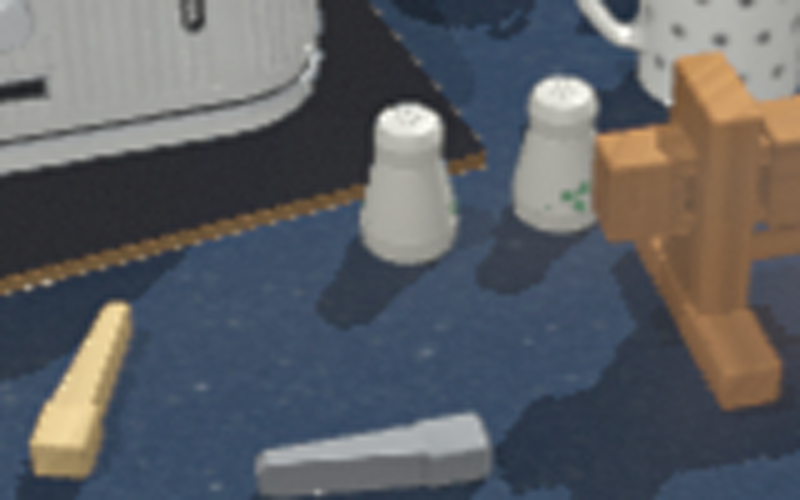

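The crops confirm it. The pale wooden wedge has its head at crop (80,137) and its tip at (238,60), about top (238,178) and (264,165). The grey one is the decoy. The slack post's top is around crop c1 (620,458), and the tenon end is around (505,405).

```bash
cat > fit.py <<'E'
from h import *
from scipy.optimize import least_squares
def up(c,s,o): return (np.array(c,float)+.5)/s-.5+o
T=lambda c: up(c,6,[225,155]); S=lambda c: up(c,5,[235,190])
def pose(p,L): 
    c,s=np.cos(p[2]),np.sin(p[2]); L=np.array(L,float)
    return np.c_[p[0]+c*L[:,0]-s*L[:,1],p[1]+s*L[:,0]+c*L[:,1],L[:,2]]
def rack(p):
    g=p[3]; k=lambda x,y,z:[x,y,z]
    post=[k(.025,g,.12),k(.025,g-.022,.12),k(-.025,g-.022,.12),k(-.025,g,.12)]
    ten=[k(.013,.045,.096),k(-.013,.045,.096)]
    a=proj("top",pose(p,post+ten)); b=proj("scene",pose(p,post))
    return np.r_[(a-T([(657,367),(697,402),(580,548),(543,512),(525,380),(485,430)])).ravel(),(b-S([(675,60),(725,55),(762,108),(707,125)])).ravel()]
def wedge(p):
    h=[[-.013,.011,.018],[-.013,-.011,.018],[.075,0,.016],[.075,-.008,.016]]
    a=proj("top",pose(p,h)); b=proj("scene",pose(p,[[-.013,.011,0],[-.013,-.011,0],[-.013,.011,.018],[-.013,-.011,.018],[.075,0,.016],[.075,-.008,.016]]))
    return np.r_[(a-T([(45,130),(72,172),(228,48),(241,66)])).ravel(),(b-S([(33,472),(92,477),(35,432),(97,438),(108,302),(130,308)])).ravel()]
if __name__=="__main__":
    p0=ray("top",*T((560,480)),.1);w0=ray("top",*T((80,137)),.018);t0=ray("top",*T((238,60)),.018)
    d=t0-w0; y=np.arctan2(d[1],d[0]); print(p0,w0,t0)
    for f,x in((rack,[p0[0],p0[1],-1.0,.01]),(rack,[p0[0],p0[1],.5,.01]),(rack,[p0[0],p0[1],-.3,.01]),(wedge,[w0[0],w0[1],y])):
        r=least_squares(f,x,loss="soft_l1"); print(f.__name__,r.x,np.degrees(r.x[2]),r.cost,"\n",f(r.x).reshape(-1,2).round(1).tolist())
    for u in((312,185),(335,200)): print("shaker",ray("top",*u,.06))
E
python3 fit.py
```

```text
[ 0.46010672 -0.25175566  0.1       ] [ 0.61664505 -0.05084949  0.018     ] [ 0.64992264 -0.11846465  0.018     ]
rack [ 0.46129586 -0.2661716  -0.71361394  0.00894105] -40.88706676187731 25.79523104107971 
 [[-5.5, 6.5], [-4.6, 6.9], [0.7, -0.2], [-0.7, -0.6], [0.7, -0.6], [0.1, -0.3], [-0.8, -2.1], [-0.4, -2.4], [0.8, 0.5], [0.9, -1.4]]
rack [ 0.46129584 -0.26617161 -0.71361416  0.00894108] -40.88707961238818 25.795231041223797 
 [[-5.5, 6.5], [-4.6, 6.9], [0.7, -0.2], [-0.7, -0.6], [0.7, -0.6], [0.1, -0.3], [-0.8, -2.1], [-0.4, -2.4], [0.8, 0.5], [0.9, -1.4]]
rack [ 0.46129586 -0.2661716  -0.71361398  0.00894105] -40.887069213847354 25.795231041075176 
 [[-5.5, 6.5], [-4.6, 6.9], [0.7, -0.2], [-0.7, -0.6], [0.7, -0.6], [0.1, -0.3], [-0.8, -2.1], [-0.4, -2.4], [0.8, 0.5], [0.9, -1.4]]
wedge [ 0.61647007 -0.05270884 -1.02171477] -58.53994394073439 4.49532164034287 
 [[0.0, 0.3], [-0.1, 0.4], [1.1, 0.1], [0.5, -0.4], [0.8, 0.3], [0.2, -0.0], [-0.6, 1.4], [-1.6, 0.8], [0.2, -0.7], [-0.4, -1.7]]
shaker [ 0.58502515 -0.24099916  0.06      ]
shaker [ 0.5466391  -0.29670534  0.06      ]
```

```bash
python3 - <<'E'
import re
s=open("fit.py").read()
s=s.replace("a=proj(\"top\",pose(p,post+ten))","a=proj('top',pose(p,post[2:]+ten))").replace("T([(657,367),(697,402),(580,548)","T([(580,548)")
open("fit.py","w").write(s)
from fit import *
r=least_squares(rack,[.46,-.26,-.7,.009],loss="soft_l1");p=r.x;print(p,np.degrees(p[2]),rack(p).reshape(-1,2).round(1).tolist())
w=least_squares(wedge,[.616,-.05,-1.02],loss="soft_l1").x
g=p[3]
box=lambda x0,x1,y0,y1,z0,z1:[[x,y,z] for x in(x0,x1) for y in(y0,y1) for z in(z0,z1)]
def draw(im,n,pose_,B,s,o,col):
    q=proj(n,pose(pose_,B)); q=((q-o+.5)*s-.5)
    for i in range(8):
        for b in(1,2,4):
            if not i&b: cv2.line(im,tuple(int(v) for v in q[i].round()),tuple(int(v) for v in q[i|b].round()),col,1)
out=[]
for n,x,y,ww,hh,s in(("top",225,155,135,110,5),("scene",235,190,170,100,4)):
    im=crop(n,x,y,ww,hh,s,cv2.imread(f"pics/{n}0.png")); o=np.array([x,y])
    draw(im,n,p,box(-.025,.025,g-.022,g,.025,.12),s,o,(0,255,0)); draw(im,n,p,box(-.013,.013,0,.045,.058,.096),s,o,(255,255,0))
    draw(im,n,p,box(-.06,.06,g-.022,g,0,.025),s,o,(255,0,255)); draw(im,n,w,box(-.013,.013,-.011,.011,0,.018),s,o,(0,255,0)); draw(im,n,w,box(.013,.075,-.008,0,0,.018),s,o,(0,0,255))
    cv2.imwrite(f"pics/ov_{n}.png",im)
E
```

```text
[ 0.4597099  -0.26477716 -0.73285737  0.00954547] -41.98963441391726 [[-0.3, 0.3], [-1.6, -0.2], [0.4, -0.1], [-0.3, 0.0], [-0.6, -1.6], [-0.1, -1.8], [0.7, 1.3], [0.7, -0.8]]
```

View pics/ov_top.png

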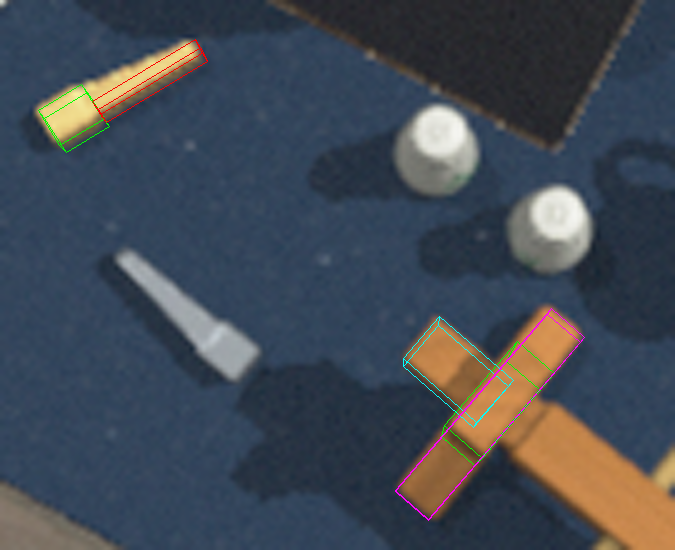

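View pics/ov_scene.png

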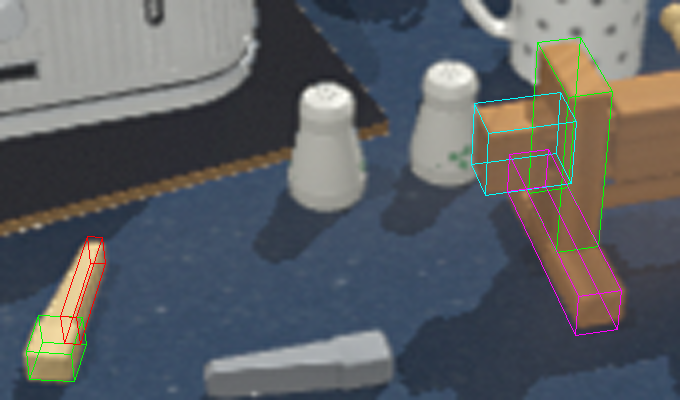

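```bash
python3 - <<'E'
from fit import *
for nm,u,z in(("counter front-left",(165,212),0),("counter mat-left",(240,90),0),("remote",(222,149),0),("counter front right",(450,378),0),("fridge handle",(30,172),.0),("fridge handle z.5",(30,172),.5)): print(nm,ray("top",*u,z).round(3))
print("proj base,start",proj("top",[[0,0,0.1],[.163,.577,.2],[.6,-.05,.2]]))
a=ray("top",309.2,223.2,.096)
for u in((437,325),(441,323),(433,333)):
  b=ray("top",*u,.096); d=a-b; print(b,np.degrees(np.arctan2(d[1],d[0]))-90)
w=least_squares(wedge,[.616,-.05,-1.02],loss="soft_l1").x; print(w)
E
```

```text
counter front-left [0.532 0.138 0.   ]
counter mat-left [ 0.867 -0.049  0.   ]
remote [ 0.699 -0.004  0.   ]
counter front right [ 0.115 -0.568  0.   ]
fridge handle [0.643 0.492 0.   ]
fridge handle z.5 [0.514 0.108 0.5  ]
proj base,start [[ 200.35913572  461.02416237]
 [-131.1794389   402.34946597]
 [ 220.99976977  165.46149667]]
[ 0.25478824 -0.51312567  0.096     ] -39.586449345624914
[ 0.25883328 -0.522453    0.096     ] -38.18027487341467
[ 0.23806207 -0.50284109  0.096     ] -42.61712605891935
[ 0.61647007 -0.05270884 -1.02171485]
```

>>> arm_command(linear=[[0,0,0],[0,0,0],[0,0,0],[0,0,0],[-1,-0.44,0],[-1,-0.44,0],[-1,-0.44,0],[-1,-0.44,0],[-1,-0.44,0],[-1,-0.44,0],[-1,-0.44,0],[-1,-0.44,0],[-1,-0.44,0],[-1,-0.44,0],[-1,-0.44,0],[-1,-0.44,0],[-1,-0.44,0],[-1,-0.44,0],[-1,-0.44,0],[-1,-0.44,0]], dr=[[0,0,0.0357],[0,0,0.0357],[0,0,0.0357],[0,0,0.0357],[0,0,0],[0,0,0],[0,0,0],[0,0,0],[0,0,0],[0,0,0],[0,0,0],[0,0,0],[0,0,0],[0,0,0],[0,0,0],[0,0,0],[0,0,0],[0,0,0],[0,0,0],[0,0,0]], claw=[0,0,0,0,0,0,0,0,0,0,0,0,0,0,0,0,0,0,0,0])

```text
clock: 2.1
tcp_pos: [0.3463, 0.1793, 0.2225]
ee_rot: [-180.0, -0.0, 138.5]
wrist_force: [0.3, 0.5, 0.7]
width: 0.006
finger_force: 0.0
```

>>> arm_command(linear=[[-1,-0.77,0],[-1,-0.77,0],[-1,-0.77,0],[-1,-0.77,0],[-1,-0.77,0],[-1,-0.77,0],[-1,-0.77,0],[-1,-0.77,0],[-1,-0.77,0],[-0.88,-0.22,0.4],[-0.88,-0.22,0.4],[-0.88,-0.22,0.4],[-0.88,-0.22,0.4],[-0.88,-0.22,0.4],[-0.88,-0.22,0.4],[-0.88,-0.22,0.4],[0,0,0],[0,0,0]], dr=[[0,0,0],[0,0,0],[0,0,0],[0,0,0],[0,0,0],[0,0,0],[0,0,0],[0,0,0],[0,0,0],[0,0,0],[0,0,0],[0,0,0],[0,0,0],[0,0,0],[0,0,0],[0,0,0],[0,0,0],[0,0,0]], claw=[0,0,0,0,0,0,0,0,0,0,0,0,0,0,0,0,0,0])

```text
clock: 3.9
tcp_pos: [0.4891, -0.2289, 0.1522]
ee_rot: [-180.0, -0.1, 138.5]
wrist_force: [0.1, -0.6, 0.3]
width: 0.002
finger_force: 0.0
```

```bash
python3 - <<'E'
from h import *
a=crop("scene",300,150,160,120,5); cv2.imwrite("pics/p1.png",a)
E
```

```text
(no output)
```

View pics/p1.png

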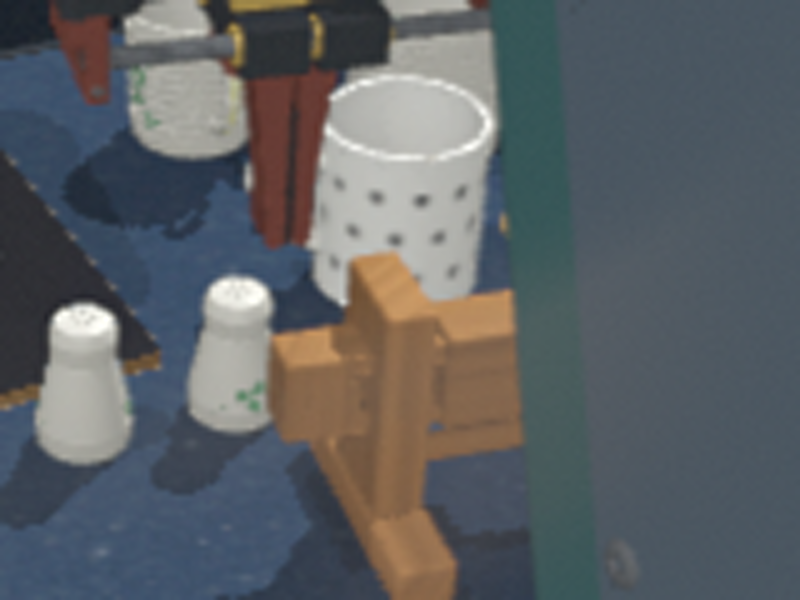

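The fingers are over the tenon: the tips are at crop (285,245), clear of the mug and shakers. I'll lower them and advance on the post face.

>>> arm_command(linear=[[0,0,0.66],[0,0,0.66],[0,0,0.66],[0,-0.36,0],[0,-0.36,0],[0,0,0]], dr=[[0,0,0],[0,0,0],[0,0,0],[0,0,0],[0,0,0],[0,0,0]], claw=[0,0,0,0,0,0])

```text
clock: 4.55
tcp_pos: [0.4773, -0.2438, 0.1043]
ee_rot: [-180.0, 0.1, 138.5]
wrist_force: [0.0, 1.1, -0.3]
width: 0.005
finger_force: 0.0
```

>>> arm_command(linear=[[0,-0.08,0],[0,-0.08,0],[0,-0.08,0]], dr=[[0,0,0],[0,0,0],[0,0,0]], claw=[0,0,0])

```text
clock: 4.85
tcp_pos: [0.474, -0.2475, 0.1036]
ee_rot: [180.0, 0.0, 138.5]
wrist_force: [1.3, -0.1, 1.0]
width: 0.005
finger_force: 0.0
```

>>> arm_command(linear=[[0,-0.08,0],[0,-0.08,0],[0,0,0]], dr=[[0,0,0],[0,0,0],[0,0,0]], claw=[0,0,0])

```text
clock: 5.15
tcp_pos: [0.4715, -0.2502, 0.1033]
ee_rot: [180.0, 0.0, 138.5]
wrist_force: [0.9, 1.8, 0.6]
width: 0.006
finger_force: 1.0
```

>>> arm_command(linear=[[0,-0.08,0],[0,-0.08,0],[0,0,0]], dr=[[0,0,0],[0,0,0],[0,0,0]], claw=[0,0,0])

```text
clock: 5.45
tcp_pos: [0.4691, -0.253, 0.1033]
ee_rot: [179.9, 0.0, 138.5]
wrist_force: [2.6, 3.4, 1.3]
width: 0.006
finger_force: 2.4
```

>>> arm_command(linear=[[0,-0.06,0],[0,-0.06,0],[0,0,0]], dr=[[0,0,0],[0,0,0],[0,0,0]], claw=[0,0,0])

```text
clock: 5.75
tcp_pos: [0.4671, -0.2554, 0.1033]
ee_rot: [180.0, 0.0, 138.5]
wrist_force: [3.8, 3.6, 0.3]
width: 0.003
finger_force: 2.4
```

>>> arm_command(linear=[[0,-0.06,0],[0,0,0]], dr=[[0,0,0],[0,0,0]], claw=[0,0])

```text
clock: 5.95
tcp_pos: [0.4661, -0.2565, 0.1033]
ee_rot: [180.0, 0.0, 138.5]
wrist_force: [3.5, 3.0, 0.6]
width: 0.005
finger_force: 2.6
```

>>> arm_command(linear=[[0,-0.06,0],[0,0,0]], dr=[[0,0,0],[0,0,0]], claw=[0,0])

```text
clock: 6.15
tcp_pos: [0.466, -0.2566, 0.1033]
ee_rot: [179.8, 0.0, 138.4]
wrist_force: [7.8, 8.2, -0.0]
width: 0.008
finger_force: 5.5
```

>>> arm_command(linear=[[0,-0.06,0],[0,0,0]], dr=[[0,0,0],[0,0,0]], claw=[0,0])

```text
clock: 6.35
tcp_pos: [0.466, -0.2567, 0.1033]
ee_rot: [179.7, 0.1, 138.4]
wrist_force: [11.5, 13.0, -0.1]
width: 0.01
finger_force: 8.4
```

>>> arm_command(linear=[[0,-0.04,0],[0,0,0]], dr=[[0,0,0],[0,0,0]], claw=[0,0])

```text
clock: 6.55
tcp_pos: [0.4659, -0.2567, 0.1033]
ee_rot: [179.6, 0.1, 138.4]
wrist_force: [13.4, 16.5, 0.1]
width: 0.005
finger_force: 10.3
```

>>> arm_command(linear=[[0,0.4,0],[0,0.8,0],[0,0.3,-1],[0,0,-1],[0,0,-0.4],[0.1,0.99,0],[0.1,0.99,0],[0.1,0.99,0],[0.1,0.99,0],[0.1,0.99,0],[0.1,0.99,0],[0.1,0.99,0],[0.1,0.99,0],[0.1,0.8,0],[0,0,0],[0,0,0],[0,0,0]], dr=[[0,0,0],[0,0,0],[0,0,0],[0,0,0],[0,0,0],[0,0,0],[0,0,0],[0,0,0],[0,0,0],[0,0,0],[0,0,0],[0,0,0],[0,0,0],[0,0,0],[0,0,0.0472],[0,0,0.0472],[0,0,0]], claw=[0,0,0,0,0,0,0.5,0.5,0.5,0.5,0.5,0.5,0.5,0.5,0.5,0.5,0.5])

```text
clock: 8.25
tcp_pos: [0.6148, -0.0537, 0.1624]
ee_rot: [-179.9, -0.0, 121.4]
wrist_force: [-0.7, -0.7, -0.2]
width: 0.497
finger_force: 0.0
```

```bash
python3 - <<'E'
from h import *
a=robot.snapshot("top"); print(robot.observe()["tcp_pos"],robot.observe()["ee_rot"])
b=robot.snapshot("scene")
A=crop("top",210,140,140,110,5,a); B=crop("scene",220,210,100,110,5,b)
cv2.imwrite("pics/p2.png",cv2.resize(np.hstack([A,B]),(800,367)))
cv2.imwrite("pics/topfull.png",a); cv2.imwrite("pics/scenefull.png",b)
E
```

```text
[ 0.6148738  -0.05381115  0.16249661] [-1.79915637e+02 -7.96531009e-03  1.21679478e+02]
```

View pics/p2.png

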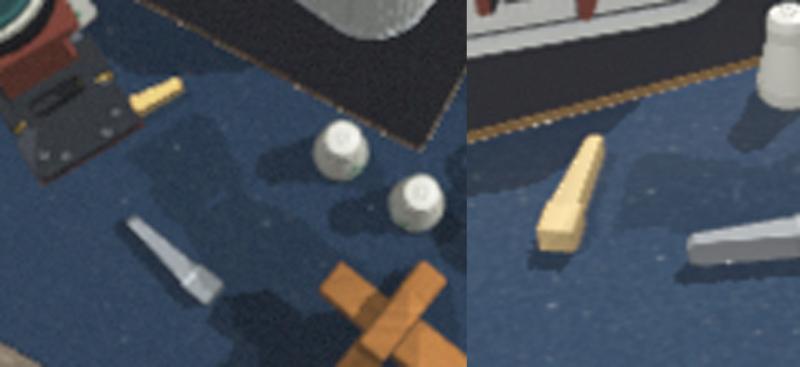

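The wedge lies untouched on the table with the gripper over its head. The post now shows home, and the shakers are standing.

>>> arm_command(linear=[[0,0,0.9],[0,0,0.9],[0,0,0.9],[0,0,0.9],[0,0,0.9],[0,0,0.9],[0,0,0.6],[0,0,0.36],[0,0,0]], dr=[[0,0,0],[0,0,0],[0,0,0],[0,0,0],[0,0,0],[0,0,0],[0,0,0],[0,0,0],[0,0,0]], claw=[0.5,0.5,0.5,0.5,0.5,0.5,0.5,0.5,0.5])

```text
clock: 9.25
tcp_pos: [0.6146, -0.0535, 0.0031]
ee_rot: [-179.9, -0.1, 121.6]
wrist_force: [0.6, 0.7, 0.6]
width: 0.501
finger_force: 0.0
```

>>> arm_command(linear=[[0,0,0],[0,0,0],[0,0,0],[0,0,0],[0,0,0],[0,0,0]], dr=[[0,0,0],[0,0,0],[0,0,0],[0,0,0],[0,0,0],[0,0,0]], claw=[0.1,0.1,0.1,0.1,0.1,0.1], grip_force=40)

```text
clock: 9.85
tcp_pos: [0.6162, -0.0535, 0.0051]
ee_rot: [179.9, 0.1, 121.5]
wrist_force: [-1.0, 0.4, 5.9]
width: 0.247
finger_force: 40.0
```

>>> arm_command(linear=[[0,0,-0.5],[0,0,-1],[0,0,-1],[0,0,-1],[0,0,-1],[0,0,-0.5],[0,0,0],[0,0,0],[0,0,0],[0.3665,-0.92,0],[0.3665,-0.92,0],[0.3665,-0.92,0],[0.3665,-0.92,0],[0.3665,-0.92,0],[0.3665,-0.92,0],[0.3665,-0.92,0],[0.3665,-0.92,0],[0.3665,-0.92,0],[0.3665,-0.92,0],[0.3665,-0.92,0]], dr=[[0,0,0],[0,0,0],[0,0,0],[0,0,0],[0,0,0],[0,0,0],[0,0,-0.0333],[0,0,-0.0333],[0,0,-0.0333],[0,0,0],[0,0,0],[0,0,0],[0,0,0],[0,0,0],[0,0,0],[0,0,0],[0,0,0],[0,0,0],[0,0,0],[0,0,0]], claw=[0.1,0.1,0.1,0.1,0.1,0.1,0.1,0.1,0.1,0.1,0.1,0.1,0.1,0.1,0.1,0.1,0.1,0.1,0.1,0.1])

```text
clock: 11.85
tcp_pos: [0.3732, -0.1803, 0.1291]
ee_rot: [-180.0, -0.0, 139.5]
wrist_force: [0.1, 1.1, -1.0]
width: 0.248
finger_force: 40.0
```

>>> arm_command(linear=[[0,0,0.7],[0,0,0.7],[0,0,0.66],[0,0,0],[0,0,0]], dr=[[0,0,0],[0,0,0],[0,0,0],[0,0,0],[0,0,0]], claw=[0.1,0.1,0.1,0.1,0.1])

```text
clock: 12.35
tcp_pos: [0.3741, -0.18, 0.0777]
ee_rot: [-180.0, -0.1, 139.5]
wrist_force: [-0.3, 1.2, -0.3]
width: 0.244
finger_force: 40.0
```

```bash
python3 - <<'E'
from h import *
a=robot.snapshot("top"); b=robot.snapshot("scene"); o=robot.observe(); print(o["tcp_pos"],o["ee_rot"],o["clock"])
A=crop("top",265,190,80,100,5,a); B=crop("scene",300,165,80,100,5,b)
cv2.imwrite("pics/p3.png",np.hstack([A,B]))
cv2.imwrite("pics/topf3.png",a); cv2.imwrite("pics/scenef3.png",b)
E
```

```text
[ 0.37487628 -0.18051468  0.07831366] [-1.79997551e+02  5.42880611e-02  1.39496210e+02] 12.45
```

View pics/p3.png

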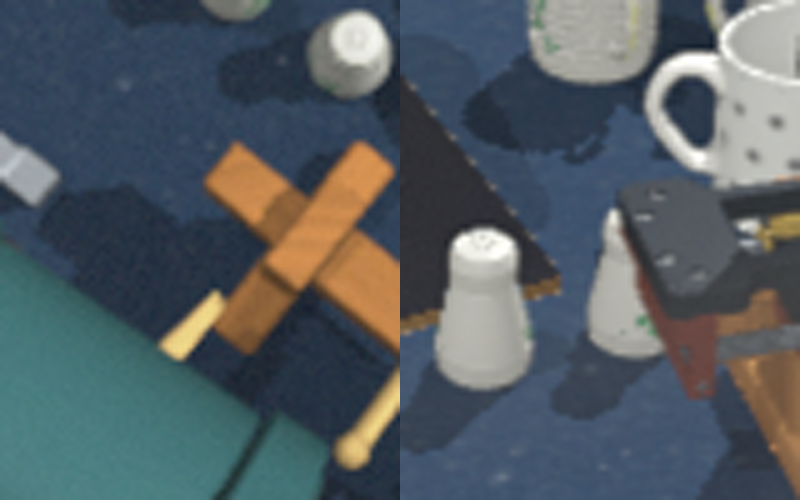

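```bash
python3 - <<'E'
from h import *
yh=np.array([.649,.760]);xh=np.array([.760,-.649])
for nm,c,z in(("tip flat",(228,303),.089),("tip slope",(214,292),.089),("flat edge near body",(184,359),.091),("post out front",(265,262),.12),("post in front",(298,290),.12),("foot out front",(215,335),.025),("foot out back",(358,141),.025),("tenon out back",(236,142),.096),("tenon out front",(205,182),.096)):
    u=(np.array(c)+.5)/5-.5+[265,190]; p=ray("top",*u,z); print(nm,p.round(4),"x %.4f y %.4f"%(p[:2]@xh,p[:2]@yh))
E
```

```text
tip flat [ 0.4252 -0.2335  0.089 ] x 0.4747 y 0.0985
tip slope [ 0.4304 -0.2271  0.089 ] x 0.4745 y 0.1067
flat edge near body [ 0.4002 -0.2129  0.091 ] x 0.4423 y 0.0979
post out front [ 0.4422 -0.2501  0.12  ] x 0.4984 y 0.0969
post in front [ 0.4295 -0.2645  0.12  ] x 0.4981 y 0.0777
foot out front [ 0.4114 -0.2275  0.025 ] x 0.4603 y 0.0942
foot out back [ 0.5068 -0.3013  0.025 ] x 0.5807 y 0.0999
tenon out back [ 0.4991 -0.2385  0.096 ] x 0.5341 y 0.1427
tenon out front [ 0.4807 -0.2238  0.096 ] x 0.5106 y 0.1419
```

The tip is at crop (220,297), about 33 mm short of the mouth, with its flat side about 1.3 mm outside the post face line. I'll shift it 1 mm outward, lower it 5 mm and go in.

>>> arm_command(linear=[[0,0.04,0.2],[0,0,0],[-0.4,0,0],[-0.4,0,0],[-0.3,0,0],[0,0,0],[0,0,0]], dr=[[0,0,0],[0,0,0],[0,0,0],[0,0,0],[0,0,0],[0,0,0],[0,0,0]], claw=[0.1,0.1,0.1,0.1,0.1,0.1,0.1])

```text
clock: 13.15
tcp_pos: [0.3961, -0.1976, 0.0726]
ee_rot: [-180.0, -0.0, 139.5]
wrist_force: [-0.4, -0.7, -0.3]
width: 0.247
finger_force: 40.0
```

>>> arm_command(linear=[[-0.2,0,0],[-0.2,0,0],[0,0,0]], dr=[[0,0,0],[0,0,0],[0,0,0]], claw=[0.1,0.1,0.1])

```text
clock: 13.45
tcp_pos: [0.4045, -0.2046, 0.0728]
ee_rot: [-180.0, 0.1, 139.5]
wrist_force: [0.2, -0.2, -0.2]
width: 0.245
finger_force: 40.0
```

>>> arm_command(linear=[[-0.15,0,0],[0,0,0]], dr=[[0,0,0],[0,0,0]], claw=[0.1,0.1])

```text
clock: 13.65
tcp_pos: [0.4069, -0.2067, 0.0728]
ee_rot: [-180.0, 0.0, 139.5]
wrist_force: [0.1, -0.2, -0.1]
width: 0.242
finger_force: 40.0
```

>>> arm_command(linear=[[-0.15,0,0],[0,0,0]], dr=[[0,0,0],[0,0,0]], claw=[0.1,0.1])

```text
clock: 13.85
tcp_pos: [0.4098, -0.2092, 0.0728]
ee_rot: [-180.0, 0.0, 139.5]
wrist_force: [-0.6, -0.5, 0.2]
width: 0.248
finger_force: 40.0
```

Tip is about 13 mm inside the slot, with no contact force. Next step is to push on until snug.

>>> arm_command(linear=[[-0.2,0,0],[-0.1,0,0],[0,0,0]], dr=[[0,0,0],[0,0,0],[0,0,0]], claw=[0.1,0.1,0.1])

```text
clock: 14.15
tcp_pos: [0.4156, -0.2141, 0.0728]
ee_rot: [-180.0, 0.0, 139.5]
wrist_force: [-0.3, -0.7, -0.3]
width: 0.252
finger_force: 40.0
```

>>> arm_command(linear=[[-0.12,0,0],[0,0,0]], dr=[[0,0,0],[0,0,0]], claw=[0.1,0.1])

```text
clock: 14.35
tcp_pos: [0.4177, -0.2159, 0.0727]
ee_rot: [-180.0, 0.0, 139.5]
wrist_force: [-0.5, 0.7, -0.3]
width: 0.246
finger_force: 40.0
```

>>> arm_command(linear=[[-0.08,0,0],[0,0,0]], dr=[[0,0,0],[0,0,0]], claw=[0.1,0.1])

```text
clock: 14.55
tcp_pos: [0.419, -0.2171, 0.0727]
ee_rot: [-180.0, 0.0, 139.5]
wrist_force: [-0.7, -0.0, -0.4]
width: 0.244
finger_force: 40.0
```

>>> arm_command(linear=[[0,-0.04,0],[0,0,0]], dr=[[0,0,0],[0,0,0]], claw=[0.1,0.1])

```text
clock: 14.75
tcp_pos: [0.4182, -0.2176, 0.0727]
ee_rot: [180.0, 0.0, 139.5]
wrist_force: [-0.3, 0.6, -1.1]
width: 0.248
finger_force: 40.0
```

>>> arm_command(linear=[[0,-0.03,0],[0,0,0]], dr=[[0,0,0],[0,0,0]], claw=[0.1,0.1])

```text
clock: 14.95
tcp_pos: [0.4179, -0.2179, 0.0727]
ee_rot: [180.0, 0.0, 139.5]
wrist_force: [2.6, 2.7, -0.6]
width: 0.246
finger_force: 40.0
```

>>> arm_command(linear=[[-0.16,0,0],[0,0,0]], dr=[[0,0,0],[0,0,0]], claw=[0.1,0.1])

```text
clock: 15.15
tcp_pos: [0.4211, -0.2206, 0.0726]
ee_rot: [180.0, -0.0, 139.5]
wrist_force: [3.4, 5.1, -1.0]
width: 0.247
finger_force: 40.0
```

>>> arm_command(linear=[[0,0,0],[0,0,0]], dr=[[0,0,-0.008],[0,0,0]], claw=[0.1,0.1])

```text
clock: 15.35
tcp_pos: [0.4206, -0.2211, 0.0727]
ee_rot: [-180.0, 0.0, 141.0]
wrist_force: [0.4, 1.6, -1.4]
width: 0.246
finger_force: 40.0
```

>>> arm_command(linear=[[-0.1,0,0],[0,0,0]], dr=[[0,0,0],[0,0,0]], claw=[0.1,0.1])

```text
clock: 15.55
tcp_pos: [0.4218, -0.2219, 0.0724]
ee_rot: [-180.0, -0.1, 140.9]
wrist_force: [-1.1, 2.7, 0.7]
width: 0.247
finger_force: 40.0
```

>>> arm_command(linear=[[-0.1,0,0],[0,0,0]], dr=[[0,0,0],[0,0,0]], claw=[0.1,0.1])

```text
clock: 15.75
tcp_pos: [0.4227, -0.2226, 0.0722]
ee_rot: [-180.0, -0.3, 140.9]
wrist_force: [-3.9, 5.4, 2.3]
width: 0.25
finger_force: 40.0
```

>>> arm_command(linear=[[0.04,0,-0.04],[0,0,0]], dr=[[0,0,0],[0,0,0]], claw=[0.1,0.1])

```text
clock: 15.95
tcp_pos: [0.4228, -0.2226, 0.0732]
ee_rot: [-180.0, -0.1, 140.9]
wrist_force: [-1.4, 2.4, -4.1]
width: 0.247
finger_force: 40.0
```

>>> arm_command(linear=[[-0.06,0,0],[0,0,0]], dr=[[0,0,0],[0,0,0]], claw=[0.1,0.1])

```text
clock: 16.15
tcp_pos: [0.4231, -0.2228, 0.0731]
ee_rot: [-180.0, -0.3, 140.9]
wrist_force: [-4.4, 5.1, -0.0]
width: 0.246
finger_force: 40.0
```

>>> arm_command(linear=[[-0.06,0,0],[0,0,0]], dr=[[0,0,0],[0,0,0]], claw=[0.1,0.1])

```text
clock: 16.35
tcp_pos: [0.4235, -0.2231, 0.073]
ee_rot: [-180.0, -0.4, 140.9]
wrist_force: [-5.4, 6.5, -0.0]
width: 0.248
finger_force: 40.1
```

>>> arm_command(linear=[[-0.06,0,0],[0,0,0]], dr=[[0,0,0],[0,0,0]], claw=[0.1,0.1])

```text
clock: 16.55
tcp_pos: [0.424, -0.2235, 0.0728]
ee_rot: [-180.0, -0.5, 140.9]
wrist_force: [-8.4, 7.9, 1.7]
width: 0.247
finger_force: 40.1
```

```bash
python3 - <<'E'
from h import *
a=robot.snapshot("top"); b=robot.snapshot("scene"); o=robot.observe(); print(o["tcp_pos"],o["wrist_force"],o["clock"])
A=crop("top",290,200,60,70,6,a); B=crop("scene",310,180,80,84,5,b)
cv2.imwrite("pics/p4.png",np.hstack([A,B]))
E
```

```text
[ 0.42400206 -0.2234584   0.07284063] [-7.37017522  6.42508531  1.22440664] 16.65
```

View pics/p4.png

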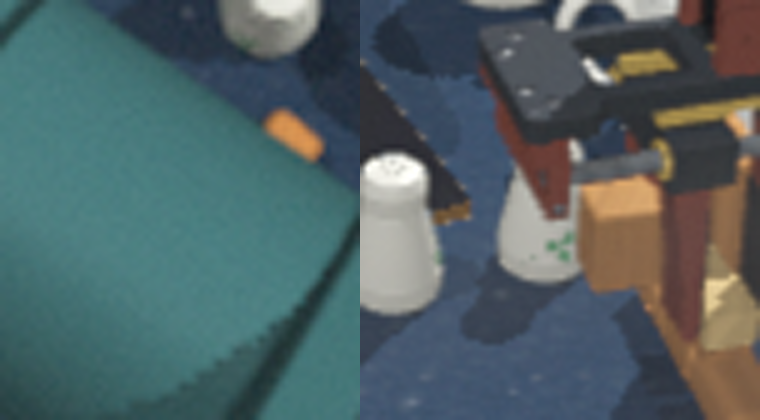

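I've now used all 10 views. The last one shows the wedge head held in front of the post, with the shakers clear. I'll release it and back off behind the head.

>>> arm_command(linear=[[0,0,0],[0,0,0],[0,0,0],[0.3,0,0],[0.6,0,0],[0.7,0,0],[0,0,0],[0,0,0],[0,0,0],[0,0,0]], dr=[[0,0,0],[0,0,0],[0,0,0],[0,0,0],[0,0,0],[0,0,0],[0,0,0],[0,0,0],[0,0,0],[0,0,0]], claw=[0.45,0.45,0.45,0.45,0.45,0.45,0,0,0,0])

```text
clock: 17.65
tcp_pos: [0.3973, -0.2018, 0.0739]
ee_rot: [-180.0, 0.1, 140.9]
wrist_force: [-0.2, 0.4, 0.0]
width: 0.125
finger_force: 0.0
```

```bash
python3 - <<'E'
from h import *
# is the wedge head still at its height? print pale-wood pixel centroid in both views near predicted head
o=robot.observe(); print(o["tcp_pos"],o["width"])
for n in("top","scene"):
    im=robot.snapshot(n); cv2.imwrite(f"pics/q_{n}.png",im)
    hsv=cv2.cvtColor(im,cv2.COLOR_BGR2HSV); P=proj(n,[[.424,-.2235,.086],[.424,-.2235,.068],[.424,-.2235,.009]]); print(n,P.round(1).tolist())
    x,y=P[0].astype(int); m=cv2.inRange(hsv,(14,50,120),(32,160,255)); m2=np.zeros_like(m); m2[y-25:y+60,x-25:x+25]=m[y-25:y+60,x-25:x+25]
    k,l,s,c=cv2.connectedComponentsWithStats(m2); print([(s[i].tolist(),c[i].round(1).tolist()) for i in range(1,k) if s[i,4]>8])
E
```

```text
[ 0.39725903 -0.20177348  0.07386186] 0.1252569802535795
top [[305.9, 250.9], [305.9, 251.1], [305.9, 251.7]]
[([306, 225, 24, 23, 339], [320.2, 234.7])]
scene [[381.7, 237.0], [381.1, 244.4], [379.0, 267.8]]
[([380, 211, 21, 5, 45], [389.0, 212.5]), ([359, 214, 15, 10, 85], [366.7, 218.8]), ([400, 215, 3, 8, 13], [401.4, 218.0]), ([380, 218, 4, 9, 19], [381.8, 222.0]), ([360, 226, 35, 45, 449], [376.5, 244.1])]
```

>>> arm_command(linear=[[0,0,0.12],[0,0,0],[-0.2,0,0],[-0.16,0,0],[0,0,0]], dr=[[0,0,0],[0,0,0],[0,0,0],[0,0,0],[0,0,0]], claw=[0,0,0,0,0])

```text
clock: 18.25
tcp_pos: [0.4034, -0.2068, 0.0706]
ee_rot: [-180.0, -0.0, 140.9]
wrist_force: [-0.1, 0.3, 0.4]
width: 0.01
finger_force: 0.4
```

>>> arm_command(linear=[[-0.08,0,0],[0,0,0]], dr=[[0,0,0],[0,0,0]], claw=[0,0])

```text
clock: 18.45
tcp_pos: [0.4034, -0.2069, 0.0703]
ee_rot: [-180.0, -0.2, 140.9]
wrist_force: [-4.1, 1.8, 1.8]
width: 0.006
finger_force: 2.4
```

>>> arm_command(linear=[[-0.06,0,0],[0,0,0]], dr=[[0,0,0],[0,0,0]], claw=[0,0])

```text
clock: 18.65
tcp_pos: [0.4035, -0.207, 0.0701]
ee_rot: [-180.0, -0.3, 140.9]
wrist_force: [-5.8, 4.5, 2.9]
width: 0.007
finger_force: 3.6
```

>>> arm_command(linear=[[-0.1,0,0],[0,0,0]], dr=[[0,0,0],[0,0,0]], claw=[0,0])

```text
clock: 18.85
tcp_pos: [0.4037, -0.2071, 0.0697]
ee_rot: [-180.0, -0.6, 140.9]
wrist_force: [-7.9, 6.5, 4.5]
width: 0.008
finger_force: 5.4
```

>>> arm_command(linear=[[-0.06,0,0],[0,0,0]], dr=[[0,0,0],[0,0,0]], claw=[0,0])

```text
clock: 19.05
tcp_pos: [0.4037, -0.2071, 0.0694]
ee_rot: [-180.0, -0.7, 140.9]
wrist_force: [-10.6, 8.5, 5.6]
width: 0.01
finger_force: 6.6
```

>>> arm_command(linear=[[-0.04,0,-0.05],[0,0,0]], dr=[[0,0,0],[0,0,0]], claw=[0,0])

```text
clock: 19.25
tcp_pos: [0.4041, -0.2075, 0.0705]
ee_rot: [-180.0, -0.7, 140.9]
wrist_force: [-10.1, 8.2, 2.6]
width: 0.003
finger_force: 6.5
```

>>> arm_command(linear=[[-0.04,0,0],[0,0,0]], dr=[[0,0,0],[0,0,0]], claw=[0,0])

```text
clock: 19.45
tcp_pos: [0.4041, -0.2075, 0.0703]
ee_rot: [-180.0, -0.8, 140.9]
wrist_force: [-11.3, 9.4, 5.0]
width: 0.002
finger_force: 7.4
```

>>> arm_command(linear=[[-0.04,0,-0.02],[0,0,0]], dr=[[0,0,0],[0,0,0]], claw=[0,0])

```text
clock: 19.65
tcp_pos: [0.4042, -0.2076, 0.0704]
ee_rot: [-180.0, -0.9, 140.9]
wrist_force: [-10.8, 10.2, 2.7]
width: 0.004
finger_force: 7.8
```

>>> arm_command(linear=[[-0.04,0,0],[0,0,0],[0,0,0]], dr=[[0,0,0],[0,0,0],[0,0,0]], claw=[0,0,0])

```text
clock: 19.95
tcp_pos: [0.4042, -0.2077, 0.0703]
ee_rot: [-180.0, -1.0, 140.9]
wrist_force: [-12.6, 10.9, 3.5]
width: 0.006
finger_force: 8.6
```

>>> arm_command(linear=[[-0.04,0,-0.02],[0,0,0],[0,0,0]], dr=[[0,0,0],[0,0,0],[0,0,0]], claw=[0,0,0])

```text
clock: 20.25
tcp_pos: [0.4044, -0.2078, 0.0705]
ee_rot: [-180.0, -1.1, 140.9]
wrist_force: [-13.9, 12.1, 2.8]
width: 0.005
finger_force: 9.0
```

>>> arm_command(linear=[[0.4,0,0],[0.8,0,0],[0.8,0,-0.5],[0,0,-1],[0,0,-1],[0,0,0],[0,0,0],[0,0,0]], dr=[[0,0,0],[0,0,0],[0,0,0],[0,0,0],[0,0,0],[0,0,0],[0,0,0],[0,0,0]], claw=[0,0,0,0,0,0,0,0])

```text
clock: 21.05
tcp_pos: [0.3741, -0.183, 0.1349]
ee_rot: [-180.0, 0.0, 140.9]
wrist_force: [-0.8, 0.2, 0.1]
width: 0.004
finger_force: 0.0
```

```bash
python3 - <<'E'
from h import *
# compare pale-wood head blob with the picture taken after release; a droop or fall would shift it
old=cv2.imread("pics/q_scene.png"); new=robot.snapshot("scene"); cv2.imwrite("pics/end_scene.png",new)
for im in(old,new):
    hsv=cv2.cvtColor(im,cv2.COLOR_BGR2HSV); r=hsv[225:275,355:400]
    m=cv2.inRange(r,(17,40,90),(35,170,255)); k,l,s,c=cv2.connectedComponentsWithStats(m)
    print([(s[i].tolist(),(c[i]+[355,225]).round(1).tolist()) for i in range(1,k) if s[i,4]>15])
xh=np.array([.777,-.629]);yh=np.array([.629,.777])
t=np.array([.4245,-.2239]); c=[[*(t+a*xh+b*yh),z] for a,b,z in((-.013,.011,.086),(-.013,-.011,.086),(-.013,.011,.068),(-.013,-.011,.068))]
print("expected head end corners",proj("scene",c).round(1).tolist())
E
```

```text
[([17, 1, 9, 26, 159], [376.5, 236.7])]
[([17, 0, 18, 27, 303], [379.6, 238.7])]
expected head end corners [[378.6, 241.8], [389.6, 239.9], [378.0, 249.3], [388.9, 247.4]]
```

```bash
python3 -c "
from station import robot
print(robot.hand_in())"
```

```text
the job is handed in; nothing more can be done
None
```

I pushed the post home and drove the wooden wedge in from the robot's side with a final push of about 18 N, then handed the job in at about 21 s; no verdict came back, and the clamping force could not be measured directly.

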